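# Clamp a lock cylinder in a quick-release vise

### The job

The brass lock cylinder stands loose between the jaws of the small quick-release vise, whose nut is backed off too far. With the lever not yet closed, screw the nut in until the lever meets firm resistance about where it points straight out in line with its skewer, then swing the lever on until it is fully closed, so that the cylinder is held firmly upright. Do not overtighten or force anything, and leave the other things on the desk as they are.

Things in the scene. Friction and masses are not known exactly. Their poses are not given: they have to be found in the camera images.
- vise: Small steel quick-release vise, fixed on the desk. Origin: centre of its underside, at desk level; z up, y along the skewer towards the lever (the nut is at -y). Dark base 90 x 112 x 14 mm. Skewer 50 mm up at x = 0. Jaws 68 mm wide, tops at z = 92. The bed under the work is at z = 66. Round cam housing (34 mm) at y = +58, top at z = 64. Two 10 mm guide rods at x = +-25, z = 50 end at y = -46.
- vee_jaw: Dark V insert in the fixed jaw (two upright faces 17 x 25 mm that look to -y); origin and axes as the vise. The flat moving jaw comes from -y and presses the work into it; once the work is nipped the clamping force grows by roughly 35 N per mm that nut or cam take up further.
- brass_cylinder: Brass lock cylinder, 29 mm across, 70 mm tall, standing upright and loose on the vise's bed between the jaws, so its top is 136 mm above the desk; origin at the centre of its underside, z along it.
- nut_center (a point): Centre of the dark round scalloped nut, 40 mm across, 18 mm thick, axis along the vise's y, 50 mm above the desk. Grip it across its diameter from above and tilt the gripper about the axis in strokes, or push its rim. Tighten: its top moves to the vise's +x (positive about the vise's +y). Stiff (about 0.3 N m); it stays where it is left.
- skewer_end (a point): Free end of the skewer, a 9 mm threaded rod that sticks out of the nut at -y. Each turn of the nut moves nut and moving jaw 7 mm along it (1.1 mm per rad). How far the nut has to be screwed in differs from time to time and must be felt; it is less than one turn.
- lever (a joint): Cam lever's angle (rad) about the vertical axis of its shaft. 0: open, arm 1.3 rad to the vise's +x side of straight out; 1.3: straight out along the vise's +y; 2.6: closed, arm 1.3 rad to the -x side; stop at 2.68. Past 2.5 it stays closed. Let go under load before that, it swings back open till the load is gone; so it does if the nut is screwed in further once the work is nipped.
- lever_push (a point): Point on the lever arm's centre line, 62 mm from its shaft axis, where to push. The arm is an aluminium bar 10 mm thick (in its plane of swing), 18 mm high, centred 74 mm above the desk, ending 80 mm from the axis. A free arm needs about 1 N here. With the nut set right the push rises to 3 N at about 1.15 to 1.45 rad, peaks at 5 to 8 N near 1.8 and fades to nothing at 2.6.
- lever_axis (a point): Axis of the lever's shaft, fixed in the vise's cam housing at x = 0, y = 58 mm, taken at the arm's height, 74 mm. Turning the lever to an angle draws the skewer, with nut and moving jaw, towards +y by 4.2 mm x (0.858 - cos(angle + 0.54)): 4.7 mm at straight out, 7.8 mm when closed. With the nut set right the work is first nipped at about 0.85 to 1.1 rad.
- hex_keys: Bystander: folding hex key set 16 x 90 x 17 mm, lying behind (+x of) the vise; origin under its centre.
- screwdriver_flat: Bystander: precision screwdriver, 147 mm, lying between robot and vise; origin under its centre.
- pin_jar: Bystander: screw-lid jar of pins, 44 mm across, 48 mm tall, by the vise's nut end, on the robot's side; origin under its centre.
There are look-alikes about, which are no part of the job. Leave any green or orange look-alike of the brass_cylinder alone.

How it is judged:
By the outcome, as a careful person would: the job done as asked, in the order asked, and still so for the second after the job is handed in, with the robot touching nothing.
It also fails if it takes over 72 s, if anything falls off the work surface, if the arm or the gripper's body presses on something with over 40 N, if the wrist force passes 120 N, or if a joint passes its speed limit or range.

### The arm

A 6-joint arm with a two-finger parallel gripper is mounted at the origin on a cart in front of the work surface, level with it; the furniture and walls round the work are solid. World frame = base frame: x ahead of the robot, y to its left, z up, the work surface at z = 0. Lengths are in m, angles in rad, forces in N, time in s.
With the tool pointing down it reaches from about 0.3 to 0.775 m from the base axis. Payload 14.6 kg.
Tool frame: the origin (TCP) lies at the very end of the fingers, on their centre line; the grasp point (between the pads) lies 19 mm behind it; x points along the fingers, y is the direction in which the jaws open and shut, and the axes are right-handed (so a half turn about x gives the same grasp; the last joint's range is limited). The gripper opens to 94 mm and grips with 3 to 60 N. Pads are 16 mm wide; open, the fingers measure 119 mm over their backs; the gripper's body (75 mm by 177 mm) begins 78 mm behind the grasp point.
Start: joints at [1.128, 0.3, 1.521, -0, 1.321, -0.067], TCP at [0.202, 0.512, 0.205] pointing down, gripper open.
Joint ranges: [-3.03, 3.03], [-0.79, 2.21], [0.23, 2.52], [-1.04, 4.18], [0, 3.07], [-2.55, 2.55]. Speed limits (rad/s): [2.22, 2.22, 2.57, 3.14, 3.14, 3.14].

### API

Orientations are given as [roll, pitch, yaw] about the fixed x, y, z axes, in that order (R = Rz(yaw) Ry(pitch) Rx(roll)).
In Python, from workcell import ctrl gives the robot as it stands.
- The arm moves only by the tool drive_tool, never from a script. Its argument "increments" is a list of rows, each an object with "travel": the shift along the tool's x, y, z in m, a list of three; "roll": the turn about the tool's x in degrees. A call has 1 to 5 rows; each row is the pose to reach, as a shift and turn from the pose commanded when the call began, along the tool's axes at that moment; what a row does not reach only later rows make up. A row lasts 1/8 s, in which the tool goes at most 62.5 mm and 10.7 degrees, less where a joint would pass 70% of its speed; a pose out of reach is approached as far as the arm can. A call with a gripper value outside its range is refused whole. "grip" is the finger opening in m, from 0 to 0.094, set as the call begins (left out, the last holds). The fingers move at their own pace and stop on an object; "newtons" is the grip in N (left out, the last holds). Time passes only in rows, so rows that repeat a pose let the fingers close. It gives the time, the measured TCP pose, the force and the opening at its end, in the units of the state.
- ctrl.state(): the state, without advancing time (a new reading comes with each control period).
- ctrl.snapshot(name): name is "scene" or "top" or "wrist"; returns the picture (384x512x3 uint8, red, green, blue); there is no depth.
- ctrl.calibration(name): a dict with "fx", "fy", "cx", "cy" (pixels), "dist" ([k1, k2, p1, p2, k3] as OpenCV has them; the pictures are not rectified), "R" (3x3) and "t" (3): a world point X has camera coordinates R X + t. Camera axes: x right, y down, z forward; pixel columns grow to the right and rows downward; lengths in m; the calibration is good to about 2 mm. A picture is of the moment at which its call begins: read the wrist's pose just before it. calibration takes no time and is no camera call; for the wrist camera it gives the pose at the moment of the call.
- ctrl.finish_job(): hands the job in, once; it reports no verdict.
The state is a dict: "t": time; "qpos": joint angles; "qvel": joint speeds; "joint_efforts": joint torques, N m; "position": TCP position; "eef_rot": TCP orientation; "ft_force": force on the tool from outside, world axes, zero at the start; "torque": the same for the moment, N m; "opening": opening from 0.0 (shut) to 1.0 (fully open).
Only numpy, scipy, OpenCV 4.12 (cv2) and the standard library are available. Lean on these libraries where they do the work, as an engineer would, in place of code of your own. Each camera call takes 0.05 s, during which the arm holds its last target. There are 200 camera calls.

## Working session

There is one attempt and no reset: what is moved stays moved. The work goes in short steps, Python scripts to look and compute and a tool call to move; the robot and the scene stay as the last step left them, time stands still between calls to the robot, and variables do not carry over. Pictures are saved under pics/ and viewed, about 8 in all and at most 12, crops included, and the job is handed in when it is done.

Besides the shell and the picture viewer there is one more tool, called after "Emit:" as name(argument=value, ...) on one line, values as JSON. drive_tool: Moves the arm, as the interface text tells. Its arguments: {"type":"object","properties":{"increments":{"type":"array","items":{"type":"object","properties":{"travel":{"type":"array","items":{"type":"number"}},"roll":{"type":"number"}}}},"grip":{"type":"number"},"newtons":{"type":"number"}},"required":["increments"]}

```bash
mkdir -p pics; ls; python3 - <<'E'
from workcell import ctrl
import cv2,numpy as np
s=ctrl.state();print(s)
ims=[]
for n in("scene","top"):
    im=ctrl.snapshot(n)[:,:,::-1];cv2.imwrite(f"pics/{n}0.png",im)
    c=ctrl.calibration(n);print(n,{k:np.round(v,4).tolist() for k,v in c.items()})
E
```

```text
pics
{'t': 0.0, 'qpos': array([ 1.12840143e+00,  3.00473323e-01,  1.52155795e+00, -1.13476355e-05,
        1.32072829e+00, -6.65729968e-02]), 'qvel': array([ 1.42208079e-03, -1.82386487e-04, -5.10490219e-05, -1.54364594e-03,
       -1.47212562e-03,  4.13511752e-04]), 'joint_efforts': array([-3.29980794e-04, -5.31811166e+01, -3.52729332e+01,  7.07349926e-02,
        2.45210849e-02, -1.16248375e-04]), 'position': array([0.20175002, 0.51138004, 0.2048949 ]), 'eef_rot': array([-1.6279504 ,  1.56962936, -2.00376948]), 'ft_force': array([-0.11191082, -0.11403163, -0.15721868]), 'torque': array([ 0.00249938, -0.04263623, -0.06175599]), 'opening': 1.0046320126155677}
scene {'fx': 499.2427, 'fy': 499.2427, 'cx': 266.8923, 'cy': 189.9334, 'dist': [-0.0555, 0.0, 0.0, 0.0, 0.0], 'R': [[0.6223, -0.7827, 0.0036], [-0.5715, -0.4576, -0.6811], [0.5348, 0.4218, -0.7321]], 't': [-0.1194, 0.4254, 0.6161]}
top {'fx': 405.3264, 'fy': 405.3264, 'cx': 256.4874, 'cy': 192.5972, 'dist': [0.0162, 0.0, 0.0, 0.0, 0.0], 'R': [[-0.0003, -0.9995, -0.0312], [-0.9842, 0.0058, -0.1769], [0.177, 0.0307, -0.9837]], 't': [0.2327, 0.4798, 0.8165]}
```

View pics/scene0.png

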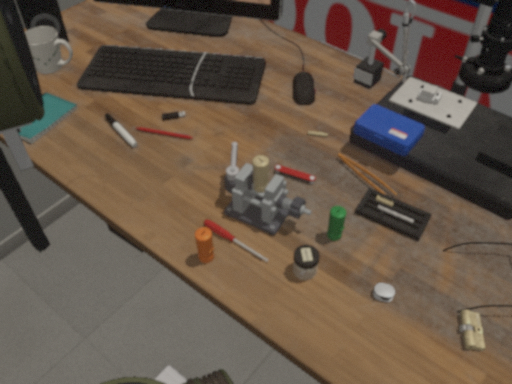

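View pics/top0.png

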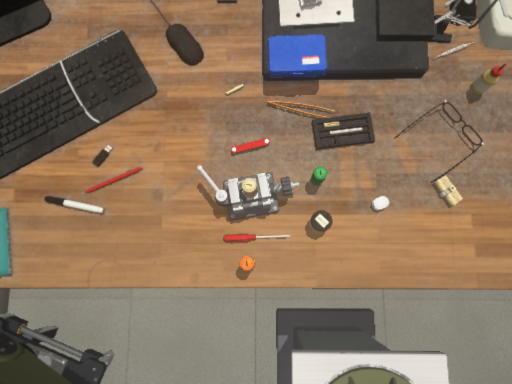

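The top view shows the vise: brass cylinder at (249,186), nut (288,187) with the skewer end (296,186), lever from (221,197) to (200,168). Look-alikes are the green cylinder (320,174) and orange cylinder (247,264), plus the brass padlock-like piece (448,190). The one I want is the brass piece in the vise at (249,186). Now a close crop.

```bash
cat > h.py <<'E'
from workcell import ctrl
import cv2,numpy as np
def ray(n,px,z,c=None):
    c=c or ctrl.calibration(n)
    K=np.array([[c['fx'],0,c['cx']],[0,c['fy'],c['cy']],[0,0,1]])
    u=cv2.undistortPoints(np.array([[px]],float),K,np.array(c['dist'])).ravel()
    R=np.array(c['R']);o=-R.T@np.array(c['t']);d=R.T@np.array([u[0],u[1],1])
    return o+d*(z-o[2])/d[2]
def proj(n,X,c=None):
    c=c or ctrl.calibration(n)
    K=np.array([[c['fx'],0,c['cx']],[0,c['fy'],c['cy']],[0,0,1]])
    return cv2.projectPoints(np.array(X,float).reshape(-1,1,3),cv2.Rodrigues(np.array(c['R']))[0],np.array(c['t']),K,np.array(c['dist']))[0].reshape(-1,2)
E
python3 - <<'E'
from h import *
for n,p,z in[("cyl",(249,185),.136),("nut",(288,187),.05),("end",(297,186),.05),("levtip",(200,168),.083),("levax",(221,197),.083),("green",(320,172),.07),("jar",(321,220),.048),("sd",(257,238),.01),("hex",(250,146),.01)]: print(n,ray("top",p,z).round(4))
a=cv2.imread("pics/top0.png")[140:240,180:340];b=cv2.imread("pics/scene0.png")[135:255,200:360]
cv2.imwrite("pics/c.png",np.vstack([cv2.resize(a,None,fx=5,fy=5,interpolation=2)[:,:],])) 
cv2.imwrite("pics/d.png",cv2.resize(b,None,fx=5,fy=5,interpolation=2))
E
```

```text
cyl [0.4793 0.2427 0.136 ]
nut [0.4915 0.1642 0.05  ]
end [0.4936 0.1451 0.05  ]
levtip [0.5263 0.3469 0.083 ]
levax [0.4653 0.3024 0.083 ]
green [0.519  0.0984 0.07  ]
jar [0.4213 0.0963 0.048 ]
sd [0.3867 0.2312 0.01  ]
hex [0.5945 0.247  0.01  ]
```

View pics/c.png

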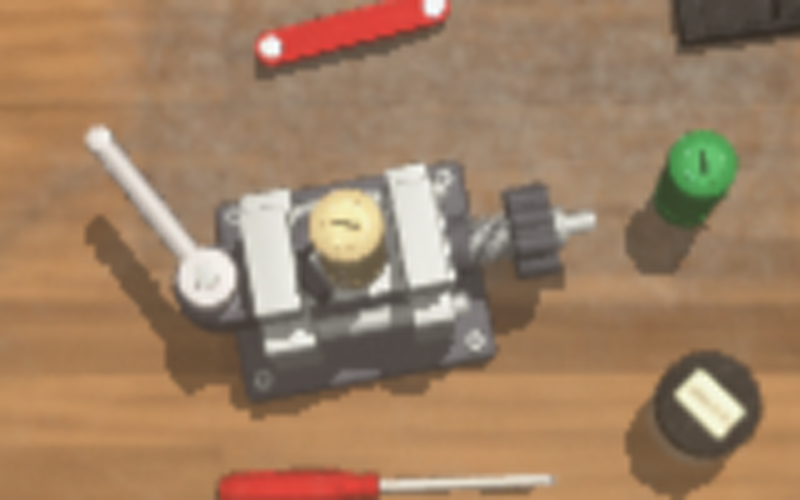

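View pics/d.png

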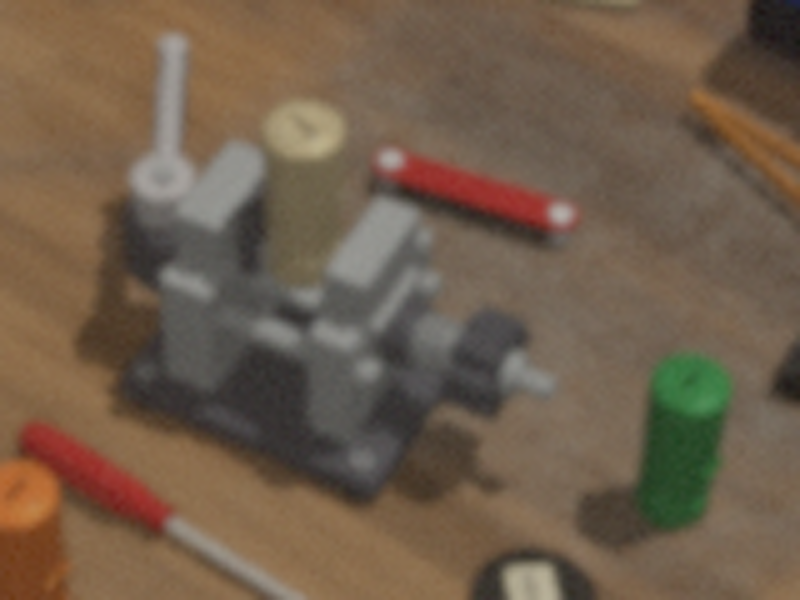

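The crops confirm it: brass cylinder on the vise bed at crop (345,225); nut at (533,230); lever boss (207,277), tip (98,138). Now the vise pose from the base corners and jaw edges.

```bash
python3 - <<'E'
from h import *
f=lambda p,z:ray("top",(180+(p[0]+.5)/5-.5,140+(p[1]+.5)/5-.5),z)[:2]
P={k:f(*v) for k,v in dict(bFR=((464,160),.014),bNR=((496,350),.014),bNL=((250,402),.014),bFL=((216,203),.014),
 jR0=((388,172),.092),jR1=((423,163),.092),jR2=((457,277),.092),jL0=((240,198),.092),jL1=((290,190),.092),jL2=((299,308),.092),jL3=((257,318),.092),
 ax=((207,276),.084),tip=((96,135),.083),nutc=((533,230),.05),nutT=((527,186),.065),end=((596,218),.052),cyl=((347,224),.136)).items()}
for k,v in P.items(): print(k,v.round(4))
c=sum(P[k] for k in('bFR','bNR','bNL','bFL'))/4;print("base c",c)
an=lambda a,b:np.degrees(np.arctan2(*(P[b]-P[a])[::-1]))
print("x-dir",an('bNR','bFR'),an('bNL','bFL'),an('jR2','jR1'),an('jL3','jL0'),an('jL2','jL1'),"y-dir-90",an('bFR','bFL')-90,an('bNR','bNL')-90,an('end','ax')-90)
print([np.linalg.norm(P[a]-P[b]) for a,b in(('bFR','bNR'),('bFR','bFL'),('jL3','jL0'),('ax','tip'))])
E
```

```text
bFR [0.5337 0.1967]
bNR [0.4482 0.1833]
bNL [0.4258 0.2911]
bFL [0.5149 0.3073]
jR0 [0.5107 0.2283]
jR1 [0.5143 0.214 ]
jR2 [0.4672 0.2006]
jL0 [0.5003 0.2884]
jL1 [0.5035 0.2681]
jL2 [0.455  0.2641]
jL3 [0.451 0.281]
ax [0.4696 0.3024]
tip [0.5293 0.3495]
nutc [0.4946 0.168 ]
nutT [0.5104 0.1709]
end [0.4992 0.1414]
cyl [0.4804 0.2427]
base c [0.48063906 0.24457412]
x-dir 8.902584459506988 10.313598242888732 15.989916153415015 8.593744210867941 4.721549828290421 y-dir-90 9.655600648470212 11.769363610989146 10.407052648903615
[np.float64(0.0864894965493738), np.float64(0.11217005283750343), np.float64(0.04989858713306287), np.float64(0.07603702070560717)]
```

```bash
cat >> h.py <<'E'
from scipy.spatial.transform import Rotation as Ro
O=np.array([.4806,.2446]);Y=np.radians(10.4)
V=lambda x,y,z:np.array([O[0]+x*np.cos(Y)-y*np.sin(Y),O[1]+x*np.sin(Y)+y*np.cos(Y),z])
def tv(p):
    d=np.array(p)[:2]-O;return np.array([d[0]*np.cos(Y)+d[1]*np.sin(Y),-d[0]*np.sin(Y)+d[1]*np.cos(Y),p[2]])
def Rt(s): return Ro.from_euler('xyz',s['eef_rot']).as_matrix()
def yv(s):  # tool-y direction angle in vise frame, deg
    y=Rt(s)[:,1];return np.degrees(np.arctan2(y[1],y[0])-Y)
def go(s,target): return Rt(s).T@(np.array(target)-s['position'])
E
python3 - <<'E'
from h import *
s=ctrl.state();print(Rt(s).round(3));print("tcp vise",tv(s['position']),"tool y ang in vise",yv(s))
c=ctrl.calibration("wrist");R=np.array(c['R']);print("cam in tool",Rt(s).T@(-R.T@np.array(c['t'])-s['position']))
th=.2;a=1.3-th
for r in(.062,): 
  t=V(r*np.sin(a),.058+r*np.cos(a),.16);print(t,go(s,t))
E
```

```text
[[-0.     0.367  0.93 ]
 [-0.001  0.93  -0.367]
 [-1.    -0.001 -0.   ]]
tcp vise [-0.22608098  0.31277237  0.20496135] tool y ang in vise 58.06706901238819
cam in tool [-0.17953612  0.00019463 -0.06493613]
[0.51940026 0.33928265 0.16      ] [ 0.04498305 -0.04350084  0.35864402]
```

Emit:
drive_tool(increments=[{"travel": [0, 0, 0.05], "roll": 10}, {"travel": [0, -0.01, 0.11], "roll": 20}, {"travel": [0, -0.02, 0.17], "roll": 30}, {"travel": [0, -0.03, 0.23], "roll": 40}, {"travel": [0, -0.04, 0.29], "roll": 50}], grip=0.045, newtons=40)

```text
t: 0.72
position: [0.4584, 0.3666, 0.2052]
eef_rot: [-1.449, 1.57, -2.704]
ft_force: [0.6, 0.5, -0.7]
opening: 0.507
```

```bash
python3 - <<'E'
from h import *
s=ctrl.state();th=.2;a=1.3-th
t=V(.062*np.sin(a),.058+.062*np.cos(a),.12);print(s['position'],yv(s),s['qpos'].round(2),s['opening'],go(s,t))
E
```

```text
[0.45836796 0.36663746 0.20520158] 7.740227491492684 [0.61 0.38 1.41 0.   1.35 0.3 ] 0.5069170248422472 [0.08518039 0.0495231  0.04499223]
```

Emit:
drive_tool(increments=[{"travel": [0, 0.025, 0.02], "roll": 10}, {"travel": [0.02, 0.05, 0.045], "roll": 20}, {"travel": [0.06, 0.05, 0.045], "roll": 30}, {"travel": [0.08, 0.05, 0.045], "roll": 40}, {"travel": [0.085, 0.05, 0.045], "roll": 48}])

```text
t: 1.35
position: [0.5179, 0.3406, 0.1183]
eef_rot: [-0.526, 1.567, -2.618]
ft_force: [-0.0, 0.5, 1.1]
opening: 0.481
```

```bash
python3 - <<'E'
from h import *
s=ctrl.state();print(tv(s['position']),yv(s))
w=ctrl.snapshot("wrist")[:,:,::-1].copy();c=ctrl.calibration("wrist")
X=[V(0,.058,.083)]+[V(.08*np.sin(1.3-t),.058+.08*np.cos(1.3-t),.083) for t in(0,.2,.4)]
P=proj("wrist",X,c);print(P)
for p in P: cv2.circle(w,tuple(int(v) for v in p),2,(0,0,255),-1)
cv2.imwrite("pics/w1.png",cv2.resize(w,(768,576)))
E
```

```text
[0.05405078 0.08765183 0.11826153] -40.239198221223575
[[237.2427157  267.57993259]
 [289.27493709 195.38515031]
 [272.3503115  186.51922725]
 [253.68841897 181.04408235]]
```

View pics/w1.png

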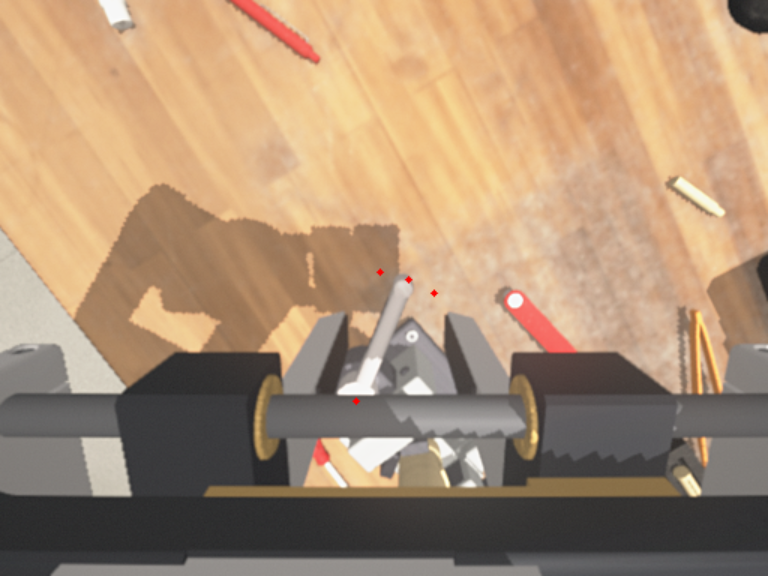

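The wrist view shows the lever between the fingers, tip at about (402,288) in the enlarged picture, which is lever angle ≈0.2. I'll descend and swing it freely to about straight out, watching the force.

```bash
cat >> h.py <<'E'
def arc(s,ths,z=.068,r=.062,yaw=lambda t:np.degrees(t-1.3)):
    for t in ths:
        a=1.3-t;g=go(s,V(r*np.sin(a),.058+r*np.cos(a),z))
        print(round(t,2),g.round(3).tolist(),"roll",round(yv(s)-yaw(t),0))
def leverf(s,th): # tangential force on tool opposing the swing, lever angle th
    a=1.3-th;tang=np.array([-np.cos(a),np.sin(a)]) # vise frame, increasing theta
    f=s['ft_force'];fv=np.array([f[0]*np.cos(Y)+f[1]*np.sin(Y),-f[0]*np.sin(Y)+f[1]*np.cos(Y)])
    return -fv@tang
E
python3 -c "
from h import *
arc(ctrl.state(),[.2,.35,.5,.65,.8,.95,1.1])"
```

```text
0.2 [0.05, 0.002, 0.0] roll 22.0
0.35 [0.05, -0.007, -0.003] roll 14.0
0.5 [0.05, -0.016, -0.004] roll 5.0
0.65 [0.05, -0.025, -0.004] roll -3.0
0.8 [0.05, -0.035, -0.003] roll -12.0
0.95 [0.05, -0.043, -0.0] roll -21.0
1.1 [0.05, -0.052, 0.004] roll -29.0
```

Emit:
drive_tool(increments=[{"travel": [0.03, 0, 0], "roll": 0}, {"travel": [0.05, -0.002, 0], "roll": 0}, {"travel": [0.05, -0.016, -0.004], "roll": 0}, {"travel": [0.05, -0.03, -0.004], "roll": -7}, {"travel": [0.05, -0.043, 0], "roll": -16}])

```text
t: 2.02
position: [0.4809, 0.3635, 0.0718]
eef_rot: [2.362, 1.569, 0.562]
ft_force: [1.2, 0.2, 0.3]
opening: 0.478
```

```bash
python3 -c "
from h import *
s=ctrl.state();print(tv(s['position']),yv(s),leverf(s,.7),s['ft_force'])
arc(s,[.95,1.1,1.25,1.4,1.55,1.7])"
```

```text
[0.02178515 0.11693233 0.07175884] -23.558654759427444 1.0112915012093104 [1.2080385  0.2276203  0.26841356]
0.95 [0.004, -0.0, 0.001] roll -4.0
1.1 [0.004, -0.009, 0.002] roll -12.0
1.25 [0.004, -0.018, 0.005] roll -21.0
1.4 [0.004, -0.027, 0.009] roll -29.0
1.55 [0.004, -0.034, 0.014] roll -38.0
1.7 [0.004, -0.041, 0.02] roll -46.0
```

Emit:
drive_tool(increments=[{"travel": [0.004, -0.009, 0.002], "roll": -10}, {"travel": [0.004, -0.018, 0.005], "roll": -20}, {"travel": [0.004, -0.027, 0.009], "roll": -29}, {"travel": [0.004, -0.034, 0.014], "roll": -36}, {"travel": [0.004, -0.034, 0.014], "roll": -36}])

```text
t: 2.65
position: [0.4445, 0.3574, 0.0677]
eef_rot: [1.84, 1.569, 0.662]
ft_force: [0.5, 0.2, 0.2]
opening: 0.472
```

```bash
python3 -c "
from h import *
s=ctrl.state();print(tv(s['position']),yv(s),leverf(s,1.28),s['ft_force'])
arc(s,[1.4,1.7,1.85,2.0,2.15,2.3,2.45])
w=ctrl.snapshot('top')[:,:,::-1];cv2.imwrite('pics/t2.png',cv2.resize(w[140:240,180:340],None,fx=5,fy=5,interpolation=2))"
```

```text
[-0.01509419  0.11747444  0.0677057 ] 12.12079938256364 0.5284179729628852 [0.49759479 0.23194299 0.24839127]
1.4 [-0.0, 0.009, -0.0] roll 6.0
1.7 [-0.0, -0.009, 0.0] roll -11.0
1.85 [-0.0, -0.018, 0.003] roll -19.0
2.0 [-0.0, -0.027, 0.007] roll -28.0
2.15 [-0.0, -0.035, 0.012] roll -37.0
2.3 [-0.0, -0.042, 0.018] roll -45.0
2.45 [-0.0, -0.048, 0.025] roll -54.0
```

Emit:
drive_tool(increments=[{"travel": [0, -0.009, 0], "roll": -10}, {"travel": [0, -0.018, 0.003], "roll": -19}, {"travel": [0, -0.027, 0.007], "roll": -28}, {"travel": [0, -0.027, 0.007], "roll": -28}])

```text
t: 3.2
position: [0.4227, 0.3401, 0.067]
eef_rot: [1.313, 1.57, 0.62]
ft_force: [0.2, 0.4, -0.2]
opening: 0.481
```

```bash
python3 -c "
from h import *
s=ctrl.state();print(tv(s['position']),yv(s),leverf(s,1.73),s['ft_force'])
arc(s,[2.15,2.3,2.4])"
```

```text
[-0.03970907  0.10435279  0.06696859] 39.90452841353094 0.42839852292546277 [ 0.23085645  0.41695636 -0.15329862]
2.15 [-0.001, -0.009, -0.0] roll -9.0
2.3 [-0.001, -0.018, 0.002] roll -17.0
2.4 [-0.001, -0.024, 0.004] roll -23.0
```

Still free at 1.73. I'll draw the lever back to straight out as a gauge, since it will swing back once the nut nips the work. Then go to the nut.

```bash
python3 -c "
from h import *
arc(ctrl.state(),[1.7,1.4,1.2,1.05])"
```

```text
1.7 [-0.001, 0.019, 0.002] roll 17.0
1.4 [-0.001, 0.036, 0.01] roll 34.0
1.2 [-0.001, 0.045, 0.018] roll 46.0
1.05 [-0.001, 0.051, 0.025] roll 54.0
```

Emit:
drive_tool(increments=[{"travel": [0, 0.011, 0], "roll": 10}, {"travel": [0, 0.025, 0.005], "roll": 20}, {"travel": [0, 0.036, 0.01], "roll": 30}, {"travel": [0, 0.045, 0.018], "roll": 40}, {"travel": [0, 0.05, 0.024], "roll": 40}])

```text
t: 3.82
position: [0.4734, 0.3636, 0.0664]
eef_rot: [-2.16, 1.571, 2.732]
ft_force: [-1.6, 1.5, 0.3]
opening: 0.479
```

Emit:
drive_tool(increments=[{"travel": [0, -0.008, 0]}, {"travel": [-0.06, -0.008, 0]}, {"travel": [-0.105, -0.008, 0]}])

```text
invalid input
```

```bash
python3 -c "
from h import *
s=ctrl.state();print(tv(s['position']),yv(s))
print('above nut',go(s,V(.006,-.078,.17)))
w=ctrl.snapshot('top')[:,:,::-1];cv2.imwrite('pics/t3.png',cv2.resize(w[140:240,180:340],None,fx=5,fy=5,interpolation=2))"
```

```text
[0.0144259  0.11833711 0.06642801] -0.1098827774151921
above nut [-0.10359814 -0.00807131  0.19633821]
```

Emit:
drive_tool(increments=[{"travel": [0, -0.008, 0], "roll": 0}, {"travel": [-0.06, -0.008, 0], "roll": 0}, {"travel": [-0.104, -0.008, 0.02], "roll": 0}, {"travel": [-0.104, -0.008, 0.08], "roll": 0}, {"travel": [-0.104, -0.008, 0.14], "roll": 0}])

```text
t: 4.5
position: [0.4899, 0.2228, 0.171]
eef_rot: [1.603, 1.57, 0.218]
ft_force: [0.4, -0.6, -0.1]
opening: 0.479
```

Emit:
drive_tool(increments=[{"travel": [0, 0, 0.055], "roll": 0}, {"travel": [0.02, 0, 0.056], "roll": 0}], grip=0.06)

```text
t: 4.75
position: [0.5012, 0.1663, 0.1516]
eef_rot: [1.524, 1.568, 0.133]
ft_force: [-0.2, 0.5, -0.7]
opening: 0.625
```

```bash
python3 -c "
from h import *
s=ctrl.state();print(tv(s['position']),yv(s),s['opening'])
w=ctrl.snapshot('wrist')[:,:,::-1].copy();c=ctrl.calibration('wrist')
X=[V(0,-.087,.07),V(0,-.069,.07),V(0,-.105,.05)]
P=proj('wrist',X,c);print(P)
cv2.imwrite('pics/w3.png',w)
t=ctrl.snapshot('top')[:,:,::-1];z=lambda a:cv2.resize(a,None,fx=4,fy=4,interpolation=2)
for p in P: cv2.circle(w,tuple(int(v) for v in p),1,(0,0,255),-1)
cv2.imwrite('pics/m3.png',np.hstack([z(t[140:230,180:280]),z(w[210:300,200:300])]))"
```

```text
[ 0.00614226 -0.08073694  0.15160452] -0.06924498570051091 0.624827736343916
[[257.59130455 198.61737757]
 [257.50510165 180.94751973]
 [258.1089533  209.5501251 ]]
```

View pics/m3.png

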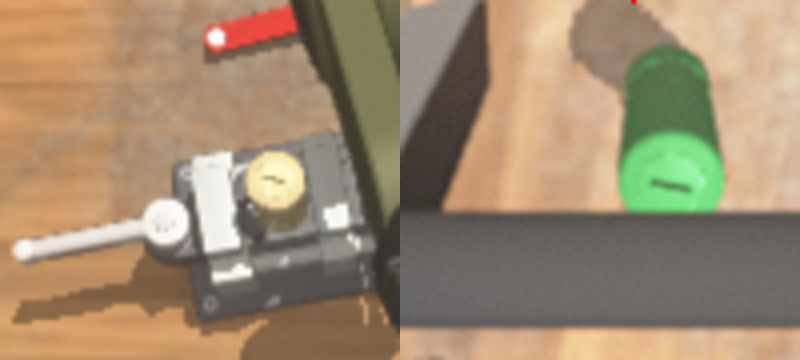

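Lever at straight out: boss (167,222), tip (22,250) in the left crop. The right crop missed the nut, so I'll re-crop the same picture.

```bash
python3 -c "
import cv2
w=cv2.imread('pics/w3.png');cv2.imwrite('pics/w3c.png',cv2.resize(w[130:230,180:340],None,fx=5,fy=5,interpolation=2))"
```

```text
(no output)
```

View pics/w3c.png

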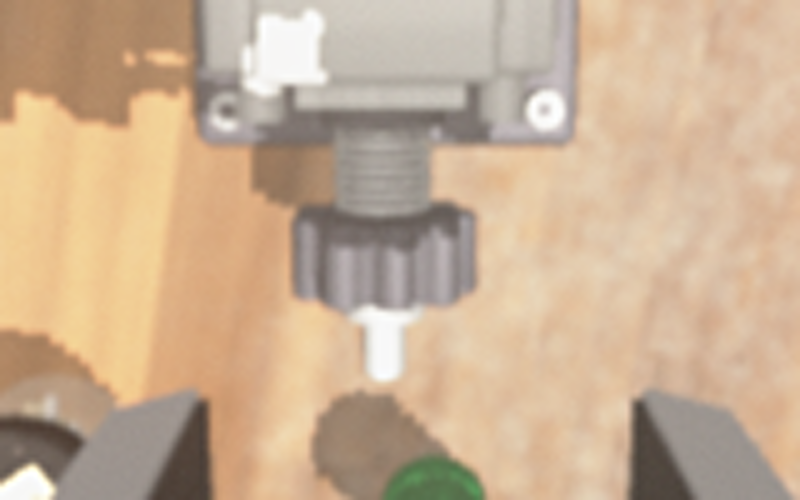

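Clear view of the fluted nut: about 10 lobes, centre at crop (385,256), so vise y ≈ -0.071, centred at x=0. The tool only rolls about its own x, so I'll push the rim: the +x finger's inner bottom edge in a flute, swept down along an arc on the nut's +x side.

```bash
cat >> h.py <<'E'
def nut(s,pts,y=-.072,half=None):
    h=half or s['opening']*.094/2
    for e,r in pts:
        c=np.radians(e);g=go(s,V(r*np.cos(c)-h,y,.05+r*np.sin(c)));print(e,r,g.round(4).tolist())
E
python3 -c "
from h import *
s=ctrl.state();print(s['opening']);nut(s,[(70,.03),(65,.021),(65,.0185),(45,.018),(25,.018),(5,.018),(-15,.018)],half=.0295)"
```

```text
0.6384958752567919
70 0.03 [0.071, -0.0238, -0.0067]
65 0.021 [0.0801, -0.0252, -0.0067]
65 0.0185 [0.0824, -0.0262, -0.0067]
45 0.018 [0.0864, -0.0213, -0.0067]
25 0.018 [0.0915, -0.0177, -0.0067]
5 0.018 [0.0976, -0.0161, -0.0067]
-15 0.018 [0.1038, -0.0166, -0.0067]
```

Emit:
drive_tool(increments=[{"travel": [0.035, -0.024, -0.0067], "roll": 0}, {"travel": [0.071, -0.024, -0.0067], "roll": 0}, {"travel": [0.08, -0.0257, -0.0067], "roll": 0}, {"travel": [0.083, -0.0257, -0.0067], "roll": 0}])

```text
t: 5.35
position: [0.4743, 0.1713, 0.0682]
eef_rot: [1.649, 1.57, 0.262]
ft_force: [0.5, 0.5, 1.1]
opening: 0.638
```

```bash
python3 -c "
from h import *
s=ctrl.state();print(tv(s['position']),s['ft_force'],s['opening']);nut(s,[(65,.0185),(45,.018),(25,.018),(5,.018),(-15,.018)],half=.03)"
```

```text
[-0.01937999 -0.07092331  0.06815688] [0.53031388 0.49397959 1.10821134] 0.6383408962353531
65 0.0185 [0.0014, -0.0028, 0.0011]
45 0.018 [0.0054, 0.0021, 0.0011]
25 0.018 [0.0106, 0.0057, 0.0011]
5 0.018 [0.0166, 0.0073, 0.0011]
-15 0.018 [0.0228, 0.0068, 0.0011]
```

Emit:
drive_tool(increments=[{"travel": [0.004, 0.001, 0.001], "roll": 0}, {"travel": [0.008, 0.004, 0.001], "roll": 0}, {"travel": [0.012, 0.006, 0.001], "roll": 0}])

```text
t: 5.72
position: [0.4807, 0.1711, 0.0556]
eef_rot: [1.662, 1.57, 0.274]
ft_force: [-0.0, -0.3, 0.6]
opening: 0.641
```

```bash
python3 -c "
from h import *
s=ctrl.state();print(tv(s['position']),s['ft_force'],s['torque'],s['opening']);nut(s,[(15,.018),(5,.018),(-15,.018)],half=.03)"
```

```text
[-0.01313901 -0.07235961  0.0555806 ] [-0.03605251 -0.26434501  0.55111283] [-0.02245348  0.06057615 -0.00426232] 0.6410679482919197
15 0.018 [0.0009, 0.0005, -0.0004]
5 0.018 [0.004, 0.0011, -0.0004]
-15 0.018 [0.0102, 0.0005, -0.0004]
```

Emit:
drive_tool(increments=[{"travel": [0, -0.002, 0], "roll": 0}, {"travel": [0, -0.003, 0], "roll": 0}, {"travel": [0, -0.003, 0], "roll": 0}])

```text
t: 6.1
position: [0.4793, 0.1708, 0.0563]
eef_rot: [1.61, 1.565, 0.222]
ft_force: [11.3, 1.4, -3.6]
opening: 0.637
```

```bash
python3 -c "
from h import *
s=ctrl.state();print(tv(s['position']),s['ft_force'],s['torque'],s['opening'])"
```

```text
[-0.01460765 -0.07238713  0.05629702] [11.26349784  1.38389226 -3.60200281] [ 0.29412353 -2.20666151  0.02250176] 0.6372528882808838
```

Emit:
drive_tool(increments=[{"travel": [0.002, 0.0006, 0], "roll": 0}, {"travel": [0.0045, 0.001, 0], "roll": 0}, {"travel": [0.007, 0.001, 0], "roll": 0}])

```text
t: 6.48
position: [0.4811, 0.1713, 0.0505]
eef_rot: [1.644, 1.563, 0.256]
ft_force: [8.1, 1.7, 12.1]
opening: 0.64
```

```bash
python3 -c "
from h import *
s=ctrl.state();print(tv(s['position']),s['ft_force'],s['torque'],s['opening'])"
```

```text
[-0.01277833 -0.07220029  0.05050112] [ 8.07850382  1.73959235 12.08383687] [ 0.34778498 -1.95882637  0.00261127] 0.6399482760087281
```

Emit:
drive_tool(increments=[{"travel": [0.0025, 0, 0], "roll": 0}, {"travel": [0.005, -0.0005, 0], "roll": 0}, {"travel": [0.0075, -0.0015, 0], "roll": 0}, {"travel": [0.01, -0.0025, 0], "roll": 0}])

```text
t: 6.98
position: [0.4815, 0.1716, 0.0422]
eef_rot: [1.652, 1.556, 0.263]
ft_force: [18.8, 5.1, 17.1]
opening: 0.642
```

```bash
python3 -c "
from h import *
s=ctrl.state();print(tv(s['position']),s['ft_force'],s['torque'],s['opening'])
w=ctrl.snapshot('scene')[:,:,::-1];cv2.imwrite('pics/s4.png',w);cv2.imwrite('pics/s4c.png',cv2.resize(w[135:255,200:360],None,fx=5,fy=5,interpolation=2))"
```

```text
[-0.01233876 -0.07198266  0.04216895] [18.84881474  5.13034305 17.0953739 ] [ 1.05957607 -4.30608275  0.02098887] 0.6419743642329674
```

View pics/s4c.png

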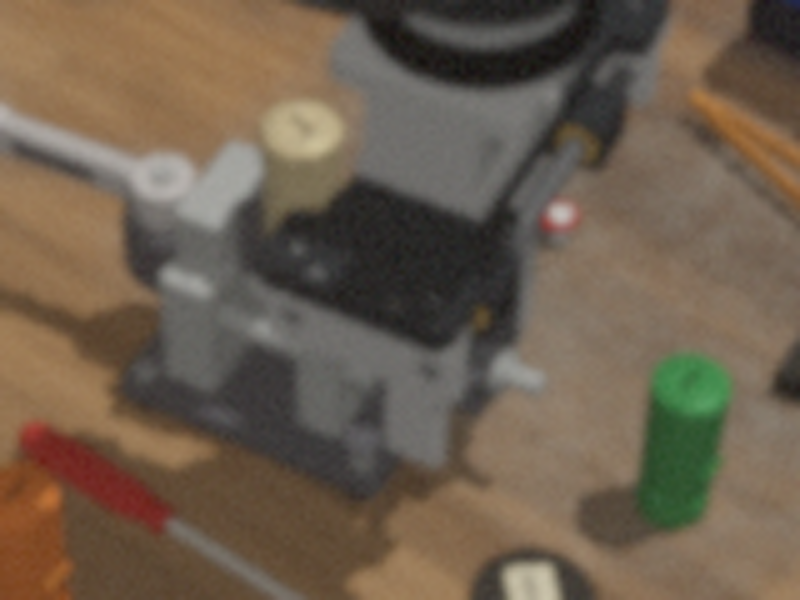

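Pressing force is about 17 N down and 19 N sideways, so the nut turned about 45°; the fixed jaw, cylinder and lever look right in the picture. Next strokes run a full arc.

Emit:
drive_tool(increments=[{"travel": [0, 0.01, 0], "roll": 0}, {"travel": [-0.042, 0.01, 0], "roll": 0}, {"travel": [-0.042, -0.004, 0], "roll": 0}, {"travel": [-0.0275, -0.005, 0], "roll": 0}])

```text
t: 7.52
position: [0.4709, 0.1693, 0.066]
eef_rot: [1.662, 1.57, 0.274]
ft_force: [-1.1, 0.0, -0.5]
opening: 0.639
```

Emit:
drive_tool(increments=[{"travel": [0.005, 0.003, 0], "roll": 0}, {"travel": [0.0095, 0.0055, 0], "roll": 0}])

```text
t: 7.78
position: [0.4781, 0.1707, 0.0566]
eef_rot: [1.665, 1.568, 0.277]
ft_force: [3.9, 1.1, 15.3]
opening: 0.634
```

Emit:
drive_tool(increments=[{"travel": [0.0052, 0.0014, 0], "roll": 0}, {"travel": [0.0093, 0.0013, 0], "roll": 0}])

```text
t: 8.02
position: [0.4813, 0.1713, 0.0482]
eef_rot: [1.642, 1.562, 0.254]
ft_force: [12.4, 3.0, 15.1]
opening: 0.641
```

Emit:
drive_tool(increments=[{"travel": [0.004, -0.001, 0], "roll": 0}, {"travel": [0.0055, -0.002, 0], "roll": 0}])

```text
t: 8.28
position: [0.4813, 0.1715, 0.0438]
eef_rot: [1.648, 1.557, 0.26]
ft_force: [21.6, 4.7, 16.5]
opening: 0.645
```

```bash
python3 -c "
from h import *
s=ctrl.state();print(tv(s['position']),s['ft_force'],s['opening'])"
```

```text
[-0.01248961 -0.0720418   0.04375591] [21.59764037  4.70096942 16.4541759 ] 0.6446019297786314
```

```bash
cat >> h.py <<'E'
def levang():
    im=ctrl.snapshot("top").astype(int);c=ctrl.calibration("top");ax=V(0,.058,.083)
    m=(im.min(2)>135)&(im.max(2)-im.min(2)<35);pts=[]
    for v in range(135,245):
        for u in range(165,245):
            if m[v,u]:
                d=tv(ray("top",(u,v),.083,c))-tv(ax);r=np.hypot(d[0],d[1])
                if .035<r<.085 and d[1]>-.03*np.sign(1): pts.append(d)
    d=np.median(np.array(pts),0);return 1.3-np.arctan2(d[0],d[1]),len(pts)
E
python3 -c "
from h import *
print(levang())"
```

```text
(np.float64(1.3491168547523926), 135)
```

Emit:
drive_tool(increments=[{"travel": [0, 0.01, 0], "roll": 0}, {"travel": [-0.04, 0.01, 0], "roll": 0}, {"travel": [-0.04, -0.004, 0], "roll": 0}, {"travel": [-0.0243, -0.005, 0], "roll": 0}])

```text
t: 8.82
position: [0.4706, 0.1692, 0.0649]
eef_rot: [-1.5, 1.57, -2.888]
ft_force: [-0.7, -0.5, 10.8]
opening: 0.64
```

Emit:
drive_tool(increments=[{"travel": [0.005, 0.003, 0], "roll": 0}, {"travel": [0.0095, 0.0055, 0], "roll": 0}])

```text
t: 9.07
position: [0.4781, 0.1707, 0.0562]
eef_rot: [1.66, 1.567, 0.271]
ft_force: [4.7, 1.7, 18.5]
opening: 0.64
```

Emit:
drive_tool(increments=[{"travel": [0.0052, 0.0014, 0], "roll": 0}, {"travel": [0.0093, 0.0013, 0], "roll": 0}, {"travel": [0.0133, 0.0003, 0], "roll": 0}, {"travel": [0.0173, -0.0012, 0], "roll": 0}])

```text
t: 9.57
position: [0.4812, 0.1716, 0.0409]
eef_rot: [1.663, 1.556, 0.275]
ft_force: [25.2, 8.8, 16.8]
opening: 0.641
```

```bash
python3 -c "
from h import *
s=ctrl.state();print(tv(s['position']),s['ft_force'],levang())"
```

```text
[-0.0125852  -0.07191886  0.04089413] [25.1770135   8.81758207 16.81684392] (np.float64(1.3491168547523926), 135)
```

Emit:
drive_tool(increments=[{"travel": [0, 0.01, 0], "roll": 0}, {"travel": [-0.042, 0.01, 0], "roll": 0}, {"travel": [-0.042, -0.004, 0], "roll": 0}, {"travel": [-0.027, -0.0043, 0], "roll": 0}])

```text
t: 10.12
position: [0.4704, 0.1692, 0.0646]
eef_rot: [-1.453, 1.57, -2.841]
ft_force: [-1.8, -0.2, 24.2]
opening: 0.636
```

Emit:
drive_tool(increments=[{"travel": [0.005, 0.003, 0], "roll": 0}, {"travel": [0.0095, 0.0055, 0], "roll": 0}])

```text
t: 10.38
position: [0.4781, 0.1707, 0.0561]
eef_rot: [1.665, 1.568, 0.277]
ft_force: [5.0, 2.1, 17.7]
opening: 0.637
```

Emit:
drive_tool(increments=[{"travel": [0.0052, 0.0014, 0], "roll": 0}, {"travel": [0.0093, 0.0013, 0], "roll": 0}, {"travel": [0.0133, 0.0003, 0], "roll": 0}])

```text
t: 10.75
position: [0.4814, 0.1714, 0.0442]
eef_rot: [1.646, 1.559, 0.258]
ft_force: [18.8, 5.9, 17.2]
opening: 0.636
```

```bash
python3 -c "
from h import *
s=ctrl.state();print(tv(s['position']),s['ft_force'],levang())
a=[cv2.imread('pics/top0.png'),ctrl.snapshot('top')[:,:,::-1]];cv2.imwrite('pics/t5.png',a[1])
cv2.imwrite('pics/t5c.png',np.hstack([cv2.resize(i[160:220,200:280],None,fx=5,fy=5,interpolation=2) for i in a]))"
```

```text
[-0.0124026  -0.0721398   0.04415295] [18.81954351  5.88224396 17.20668641] (np.float64(1.3491168547523926), 135)
```

View pics/t5c.png

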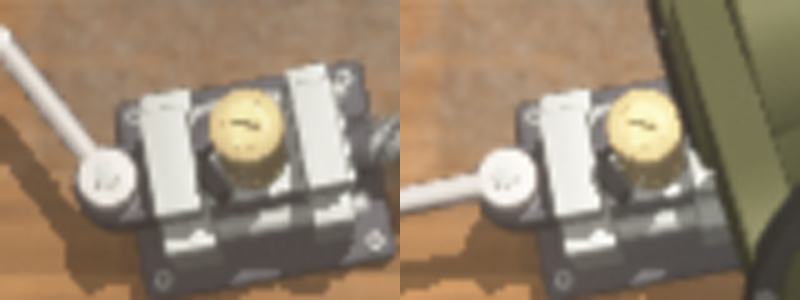

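Emit:
drive_tool(increments=[{"travel": [0, 0.01, 0], "roll": 0}, {"travel": [-0.038, 0.01, 0], "roll": 0}, {"travel": [-0.038, -0.005, 0], "roll": 0}, {"travel": [-0.0228, -0.0058, 0], "roll": 0}])

```text
t: 11.35
position: [0.4704, 0.1691, 0.0644]
eef_rot: [-1.493, 1.569, -2.881]
ft_force: [-0.3, 0.3, 26.5]
opening: 0.636
```

Emit:
drive_tool(increments=[{"travel": [0.005, 0.003, 0], "roll": 0}, {"travel": [0.0095, 0.0055, 0], "roll": 0}, {"travel": [0.0147, 0.0069, 0], "roll": 0}])

```text
t: 11.72
position: [0.4805, 0.1712, 0.0512]
eef_rot: [1.64, 1.565, 0.252]
ft_force: [9.2, 2.2, 16.0]
opening: 0.64
```

```bash
python3 -c "
from h import *
s=ctrl.state();print(tv(s['position']),s['ft_force'],levang())"
```

```text
[-0.01331182 -0.07223326  0.05123813] [ 9.2319007   2.21109515 16.01662878] (np.float64(1.3491168547523926), 135)
```

Emit:
drive_tool(increments=[{"travel": [0.0041, -0.0001, 0], "roll": 0}, {"travel": [0.0081, -0.0011, 0], "roll": 0}])

```text
t: 12.02
position: [0.4814, 0.1714, 0.0441]
eef_rot: [1.648, 1.56, 0.259]
ft_force: [19.4, 6.2, 17.1]
opening: 0.641
```

```bash
python3 -c "
from h import *
s=ctrl.state();print(tv(s['position']),s['ft_force'],levang())"
```

```text
[-0.01241004 -0.07210762  0.04407478] [19.37575805  6.15890983 17.06260277] (np.float64(1.3491168547523926), 135)
```

Emit:
drive_tool(increments=[{"travel": [0, 0.01, 0], "roll": 0}, {"travel": [-0.05, 0.0185, 0.008], "roll": 0}, {"travel": [-0.108, 0.0185, 0.008], "roll": 0}, {"travel": [-0.108, 0.0185, 0.008], "roll": 0}])

```text
t: 12.58
position: [0.4977, 0.166, 0.1528]
eef_rot: [1.643, 1.568, 0.255]
ft_force: [0.3, -0.2, -0.6]
opening: 0.639
```

```bash
python3 -c "
from h import *
s=ctrl.state();print(tv(s['position']),levang())
w=ctrl.snapshot('wrist')[:,:,::-1].copy();cv2.imwrite('pics/w6.png',w)
o=cv2.imread('pics/w3.png')
cv2.imwrite('pics/w6c.png',np.hstack([cv2.resize(i[130:220,210:305],None,fx=4,fy=4,interpolation=2) for i in (o,w)]))"
```

```text
[ 0.00264936 -0.08035631  0.15284158] (np.float64(1.35002583831015), 136)
```

View pics/w6c.png

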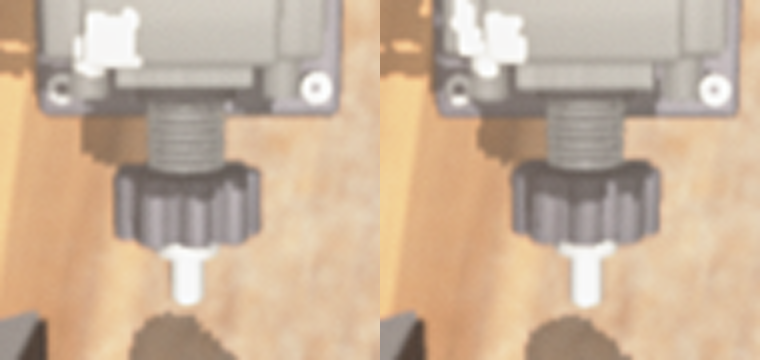

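```bash
python3 -c "
import cv2,numpy as np
for n in('w3','w6'):
    g=cv2.cvtColor(cv2.imread(f'pics/{n}.png'),6).astype(float)
    c=257 if n=='w3' else 256
    c=int(round(210+ (186 if n=='w3' else 206.5)/4))
    print(n,c);
    print(' skew',g[186:212,c-1:c+2].mean(1).round().astype(int))
    print(' nutL',g[164:196,c-14:c-8].mean(1).round().astype(int))
    print(' nutR',g[164:196,c+9:c+15].mean(1).round().astype(int))
    print(' jaw/base',g[140:165,c+12:c+15].mean(1).round().astype(int))
"
```

```text
w3 256
 skew [142 142 143 140 141 174 238 250 248 247 248 248 248 248 248 248 248 248
 250 247 215 193 176 142 133 131]
 nutL [145 146 146 146 146 144 132 113 100  99 104 112 118 118 123 130 136 136
 136 134 134 134 135 136 137 144 161 182 199 205 206 206]
 nutR [192 189 190 190 192 180 144 112  98  98 104 117 130 147 162 164 162 162
 162 162 161 161 160 160 160 158 163 185 204 206 204 202]
 jaw/base [195 195 194 193 188 178 172 183 195 197 193 167 126 112 117 122 129 139
 153 180 202 204 204 205 204]
w6 262
 skew [161 160 160 155 160 200 240 247 247 247 248 248 248 248 248 248 248 248
 248 247 228 200 194 181 157 142]
 nutL [146 148 146 148 147 136 118 104  98 100 107 111 111 112 125 144 153 153
 152 152 152 150 150 151 152 152 162 183 198 200 201 202]
 nutR [200 198 198 199 199 174 122 100  99 103 110 117 117 119 130 140 148 151
 150 150 149 149 149 149 151 158 173 194 204 207 206 204]
 jaw/base [195 193 193 188 178 171 184 196 197 198 195 180 145 122 121 121 119 116
 119 162 201 204 202 201 199]
```

The pictures show the nut advanced only about 1 mm relative to the skewer end (crop rows 245→243 against 304→306). So the finger mostly slid over the lobes, about 2–3 mm too far out. The next stroke runs deeper, with a wider retreat.

Emit:
drive_tool(increments=[{"travel": [0.04, -0.029, -0.0095], "roll": 0}, {"travel": [0.0765, -0.029, -0.0095], "roll": 0}, {"travel": [0.0865, -0.029, -0.0095], "roll": 0}])

```text
t: 13.05
position: [0.4648, 0.1696, 0.0626]
eef_rot: [-1.454, 1.566, -2.842]
ft_force: [-9.8, -2.7, 40.5]
opening: 0.637
```

Emit:
drive_tool(increments=[{"travel": [0.004, 0.0043, 0], "roll": 0}, {"travel": [0.009, 0.0076, 0], "roll": 0}])

```text
t: 13.3
position: [0.4757, 0.1722, 0.0574]
eef_rot: [1.75, 1.565, 0.362]
ft_force: [2.0, 3.7, 26.8]
opening: 0.638
```

```bash
python3 -c "
from h import *
s=ctrl.state();print(tv(s['position']),s['ft_force'])"
```

```text
[-0.01785558 -0.07036647  0.05735186] [ 1.99124241  3.74391386 26.81463682]
```

Emit:
drive_tool(increments=[{"travel": [0.005, 0.0017, 0], "roll": 0}, {"travel": [0.01, 0.0017, 0], "roll": 0}])

```text
t: 13.55
position: [0.4803, 0.173, 0.0485]
eef_rot: [1.664, 1.558, 0.276]
ft_force: [18.2, 7.2, 22.5]
opening: 0.642
```

```bash
python3 -c "
from h import *
s=ctrl.state();print(tv(s['position']),s['ft_force'],levang())"
```

```text
[-0.01318154 -0.07041387  0.04851466] [18.20827485  7.16261325 22.47020449] (np.float64(1.3491168547523926), 135)
```

Emit:
drive_tool(increments=[{"travel": [0.005, -0.001, 0], "roll": 0}, {"travel": [0.009, -0.002, 0], "roll": 0}])

```text
t: 13.85
position: [0.4806, 0.1736, 0.0403]
eef_rot: [1.698, 1.551, 0.31]
ft_force: [30.4, 14.6, 17.8]
opening: 0.641
```

Emit:
drive_tool(increments=[{"travel": [0, 0.018, 0], "roll": 0}, {"travel": [0, 0.018, 0], "roll": 0}, {"travel": [-0.06, 0.0217, 0.005], "roll": 0}, {"travel": [-0.1145, 0.0217, 0.0095], "roll": 0}, {"travel": [-0.1145, 0.0217, 0.0095], "roll": 0}])

```text
t: 14.48
position: [0.4969, 0.1658, 0.154]
eef_rot: [1.642, 1.566, 0.254]
ft_force: [-0.6, 0.5, -0.9]
opening: 0.641
```

```bash
cat >> h.py <<'E'
def edge(g,r0,r1,rise):  # subpixel strongest row edge in a column profile
    d=np.diff(g[r0:r1])*(1 if rise else -1);i=int(d.argmax());k=slice(max(i-2,0),i+3);w=np.clip(d[k],0,None)
    return r0+.5+(np.arange(len(d))[k]*w).sum()/w.sum()
def nutmeas(name,c):
    g=cv2.GaussianBlur(cv2.cvtColor(cv2.imread(name),6).astype(float),(1,5),0)
    sk=edge(g[:,c-1:c+2].mean(1),200,214,False)
    n=[edge(g[:,a:b].mean(1),186,196,True) for a,b in((c-13,c-8),(c+8,c+13))]
    b=[edge(g[:,a:b].mean(1),164,176,False) for a,b in((c-13,c-8),(c+8,c+13))]
    return np.round([sk,*n,*b,sk-np.mean(n),sk-np.mean(b)],2)
E
python3 -c "
from h import *
s=ctrl.state();print(tv(s['position']),levang())
cv2.imwrite('pics/w7.png',ctrl.snapshot('wrist')[:,:,::-1])
for n,c in(('w3',256),('w6',262),('w7',262)): print(n,nutmeas(f'pics/{n}.png',c))"
```

```text
[ 0.00178278 -0.0804598   0.15396659] (np.float64(1.33244351978317), 139)
w3 [207.37 190.57 190.83 170.47 170.27  16.67  37.  ]
w6 [206.75 190.8  190.66 169.71 169.51  16.02  37.14]
w7 [206.78 187.88 188.35 167.72 167.42  18.67  39.21]
```

The wider retreat worked: that stroke screwed the nut in by about 2 mm, so the earlier narrow retreats had been unscrewing it again. The lever has just started to move (1.35→1.33). Now a half stroke, watching the lever.

Emit:
drive_tool(increments=[{"travel": [0.04, -0.029, -0.0105], "roll": 0}, {"travel": [0.0765, -0.029, -0.0105], "roll": 0}, {"travel": [0.0845, -0.029, -0.0105], "roll": 0}, {"travel": [0.0865, -0.029, -0.0105], "roll": 0}])

```text
t: 15.08
position: [0.4646, 0.1708, 0.0646]
eef_rot: [-1.55, 1.567, -2.938]
ft_force: [-13.6, -1.7, 24.1]
opening: 0.638
```

Emit:
drive_tool(increments=[{"travel": [0.004, 0.0043, 0], "roll": 0}, {"travel": [0.009, 0.0076, 0], "roll": 0}])

```text
t: 15.32
position: [0.4751, 0.173, 0.0579]
eef_rot: [1.729, 1.566, 0.341]
ft_force: [1.0, 0.5, 26.0]
opening: 0.639
```

```bash
python3 -c "
from h import *
s=ctrl.state();print(tv(s['position']),s['ft_force'],levang())"
```

```text
[-0.01830659 -0.06941802  0.05789367] [ 0.97655977  0.46717225 26.03991446] (np.float64(1.2707689442473111), 138)
```

The lever is backing off (1.27), so the work is nipped. Small steps until it reads about 1.1.

Emit:
drive_tool(increments=[{"travel": [0.003, 0.001, 0], "roll": 0}, {"travel": [0.006, 0.0017, 0], "roll": 0}])

```text
t: 15.62
position: [0.4788, 0.1737, 0.0528]
eef_rot: [1.669, 1.56, 0.281]
ft_force: [10.1, 3.0, 25.3]
opening: 0.641
```

```bash
python3 -c "
from h import *
s=ctrl.state();print(tv(s['position']),s['ft_force'],levang())"
```

```text
[-0.01460255 -0.06944087  0.05278159] [10.09294854  3.02854716 25.32020734] (np.float64(1.1816178761038403), 138)
```

Emit:
drive_tool(increments=[{"travel": [0.0025, 0.0002, 0], "roll": 0}, {"travel": [0.005, 0, 0], "roll": 0}])

```text
t: 15.92
position: [0.4802, 0.174, 0.0484]
eef_rot: [1.666, 1.556, 0.277]
ft_force: [18.6, 5.6, 22.9]
opening: 0.641
```

```bash
python3 -c "
from h import *
s=ctrl.state();print(tv(s['position']),s['ft_force'],levang())"
```

```text
[-0.01312136 -0.06935156  0.04836217] [18.569194    5.5752801  22.93949427] (np.float64(1.0743265649086167), 135)
```

Lever at 1.07, so the nip is at about 0.97, within range. Retreat and test the lever.

Emit:
drive_tool(increments=[{"travel": [0, 0.018, 0], "roll": 0}, {"travel": [0, 0.018, 0], "roll": 0}, {"travel": [-0.06, 0.0217, 0.005], "roll": 0}, {"travel": [-0.1145, 0.0217, 0.005], "roll": 0}, {"travel": [-0.13, 0.0217, -0.02], "roll": 0}])

```text
t: 16.6
position: [0.4928, 0.1957, 0.1774]
eef_rot: [1.651, 1.568, 0.261]
ft_force: [0.4, 0.4, -0.1]
opening: 0.637
```

```bash
python3 -c "
from h import *
s=ctrl.state();print(tv(s['position']),yv(s),levang());arc(s,[1.07,1.3],z=.16);arc(s,[1.07,1.3])"
```

```text
[ 0.00312807 -0.05034088  0.17742567] -0.03610246085225059 (np.float64(0.9718061481309153), 132)
1.07 [0.017, 0.011, -0.169] roll 13.0
1.3 [0.017, -0.003, -0.17] roll -0.0
1.07 [0.109, 0.011, -0.169] roll 13.0
1.3 [0.109, -0.004, -0.17] roll -0.0
```

Emit:
drive_tool(increments=[{"travel": [0, 0.011, -0.055], "roll": 6}, {"travel": [0, 0.011, -0.11], "roll": 13}, {"travel": [0.017, 0.011, -0.168], "roll": 13}, {"travel": [0.07, 0.011, -0.169], "roll": 13}, {"travel": [0.109, 0.011, -0.169], "roll": 13}], grip=0.045)

```text
t: 17.27
position: [0.4707, 0.3639, 0.0623]
eef_rot: [-0.912, 1.566, -2.526]
ft_force: [1.1, 0.2, -0.5]
opening: 0.476
```

```bash
python3 -c "
from h import *
s=ctrl.state();print(tv(s['position']),yv(s),s['ft_force'],s['opening'],levang());arc(s,[1.15,1.25,1.35,1.45,1.55,1.65,1.75])"
```

```text
[0.0117523  0.11908987 0.06225876] -12.84081217005455 [ 1.11885702  0.20017005 -0.51143397] 0.47605187092569734 (np.float64(-1.070786669285235), 17)
1.15 [-0.006, -0.002, 0.0] roll -4.0
1.25 [-0.006, -0.009, 0.001] roll -10.0
1.35 [-0.006, -0.015, 0.003] roll -16.0
1.45 [-0.006, -0.021, 0.004] roll -21.0
1.55 [-0.006, -0.026, 0.007] roll -27.0
1.65 [-0.006, -0.032, 0.01] roll -33.0
1.75 [-0.006, -0.037, 0.014] roll -39.0
```

```bash
cat >> h.py <<'E'
def levc(s):
    yw=np.radians(yv(s));y=np.array([np.cos(yw),np.sin(yw)]);z=np.array([y[1],-y[0]])
    out=[]
    for k in(-.008,.008):
        q=tv(s['position'])[:2]+y*s['opening']*.047+z*k-np.array([0,.058])
        out.append(1.3-np.arctan2(q[0],q[1])+np.arcsin(.005/np.hypot(*q)))
    t=max(out);return round(t,3),round(leverf(s,t),2)
E
python3 -c "
from h import *
print(levc(ctrl.state()))"
```

```text
(np.float64(0.879), np.float64(-1.04))
```

Emit:
drive_tool(increments=[{"travel": [-0.005, -0.009, 0.001], "roll": -10}, {"travel": [-0.005, -0.015, 0.003], "roll": -16}, {"travel": [-0.005, -0.015, 0.003], "roll": -16}])

```text
t: 17.7
position: [0.457, 0.3615, 0.0709]
eef_rot: [-1.137, 1.57, -2.473]
ft_force: [1.2, 1.0, -0.1]
opening: 0.477
```

```bash
python3 -c "
from h import *
s=ctrl.state();print(levc(s),s['ft_force'])"
```

```text
(np.float64(1.094), np.float64(1.16)) [ 1.18968262  1.00966449 -0.10668216]
```

Emit:
drive_tool(increments=[{"travel": [0, -0.006, 0.001], "roll": -5}, {"travel": [0, -0.006, 0.001], "roll": -5}])

```text
t: 17.95
position: [0.4519, 0.3594, 0.071]
eef_rot: [-1.035, 1.571, -2.286]
ft_force: [1.6, -0.2, 0.1]
opening: 0.479
```

```bash
python3 -c "
from h import *
s=ctrl.state();print(levc(s),s['ft_force'])"
```

```text
(np.float64(1.179), np.float64(1.57)) [ 1.58291346 -0.24555476  0.06276464]
```

Emit:
drive_tool(increments=[{"travel": [0, -0.006, 0.001], "roll": -5}, {"travel": [0, -0.006, 0.001], "roll": -5}])

```text
t: 18.2
position: [0.4468, 0.3568, 0.0711]
eef_rot: [1.896, 1.57, 0.732]
ft_force: [2.1, 1.4, -0.1]
opening: 0.477
```

```bash
python3 -c "
from h import *
s=ctrl.state();print(levc(s),s['ft_force'])"
```

```text
(np.float64(1.272), np.float64(2.32)) [ 2.13460297  1.36410754 -0.14389057]
```

Resistance is rising: 1.2 N at 1.09, 1.6 at 1.18, 2.3 at 1.27. One more step.

Emit:
drive_tool(increments=[{"travel": [0, -0.006, 0.001], "roll": -5}, {"travel": [0, -0.006, 0.001], "roll": -5}])

```text
t: 18.45
position: [0.4417, 0.3538, 0.0711]
eef_rot: [2.013, 1.57, 0.935]
ft_force: [3.3, 3.7, 0.5]
opening: 0.48
```

```bash
python3 -c "
from h import *
s=ctrl.state();print(levc(s),s['ft_force'],tv(s['position']),yv(s));arc(s,[1.6,1.7,1.8])"
```

```text
(np.float64(1.364), np.float64(4.09)) [3.29119679 3.71206311 0.54374458] [-0.01854383  0.11440609  0.07112505] 17.857087292768302
1.6 [0.003, 0.001, -0.003] roll 1.0
1.7 [0.003, -0.005, -0.002] roll -5.0
1.8 [0.003, -0.011, -0.002] roll -11.0
```

Emit:
drive_tool(increments=[{"travel": [0, -0.006, 0.002], "roll": -5}, {"travel": [0, -0.006, 0.002], "roll": -5}])

```text
t: 18.7
position: [0.4375, 0.3492, 0.0712]
eef_rot: [1.859, 1.57, 0.869]
ft_force: [2.7, 4.1, 0.6]
opening: 0.477
```

```bash
python3 -c "
from h import *
s=ctrl.state();print(levc(s),s['ft_force'],tv(s['position']),yv(s));arc(s,[1.8,1.9,2.,2.1,2.2])"
```

```text
(np.float64(1.459), np.float64(3.89)) [2.66039953 4.12725591 0.64447014] [-0.02349312  0.11069568  0.07118291] 22.864117741976866
1.8 [0.003, -0.005, -0.004] roll -6.0
1.9 [0.003, -0.011, -0.003] roll -12.0
2.0 [0.003, -0.017, -0.002] roll -17.0
2.1 [0.003, -0.023, 0.001] roll -23.0
2.2 [0.003, -0.029, 0.003] roll -29.0
```

It crosses 3 N at about 1.31 rad, in the middle of the window, so the nut is set right. Swing on to closed.

Emit:
drive_tool(increments=[{"travel": [0.001, -0.009, 0], "roll": -9}, {"travel": [0.002, -0.018, 0], "roll": -18}, {"travel": [0.002, -0.026, 0.003], "roll": -26}])

```text
t: 19.08
position: [0.4184, 0.3324, 0.0698]
eef_rot: [0.972, 1.567, 0.438]
ft_force: [8.7, 0.9, 2.9]
opening: 0.48
```

```bash
python3 -c "
from h import *
s=ctrl.state();print(levc(s),s['ft_force'],tv(s['position']),yv(s));arc(s,[2.3,2.45,2.6,2.75,2.9])"
```

```text
(np.float64(1.904), np.float64(6.82)) [8.71859288 0.93436375 2.87527767] [-0.04531431  0.09754495  0.06976443] 49.05676802555318
2.3 [0.002, -0.009, -0.001] roll -8.0
2.45 [0.002, -0.018, 0.001] roll -17.0
2.6 [0.002, -0.027, 0.004] roll -25.0
2.75 [0.002, -0.035, 0.009] roll -34.0
2.9 [0.002, -0.042, 0.015] roll -43.0
```

Emit:
drive_tool(increments=[{"travel": [0.001, -0.009, -0.001], "roll": -8}, {"travel": [0.002, -0.018, 0.001], "roll": -17}, {"travel": [0.002, -0.027, 0.004], "roll": -25}, {"travel": [0.002, -0.033, 0.008], "roll": -32}, {"travel": [0.002, -0.033, 0.008], "roll": -32}])

```text
t: 19.7
position: [0.4073, 0.2993, 0.0669]
eef_rot: [-2.58, 1.57, -2.559]
ft_force: [1.1, 0.6, 0.3]
opening: 0.478
```

```bash
python3 -c "
from h import *
s=ctrl.state();print(levc(s),s['ft_force'],tv(s['position']),yv(s),s['qpos'].round(2));arc(s,[2.8,2.85,2.9,2.95])"
```

```text
(np.float64(2.484), np.float64(0.84)) [1.05088627 0.6396945  0.28975754] [-0.0622007   0.0670337   0.06694489] 80.7978511972964 [ 0.56  0.37  1.78 -0.    0.99 -1.03]
2.8 [-0.001, -0.005, 0.001] roll -5.0
2.85 [-0.001, -0.008, 0.001] roll -8.0
2.9 [-0.001, -0.011, 0.002] roll -11.0
2.95 [-0.001, -0.014, 0.003] roll -14.0
```

Emit:
drive_tool(increments=[{"travel": [0, -0.005, 0.001], "roll": -5}, {"travel": [0, -0.008, 0.001], "roll": -8}, {"travel": [0, -0.008, 0.001], "roll": -8}])

```text
t: 20.08
position: [0.4082, 0.2915, 0.0666]
eef_rot: [-2.678, 1.57, -2.518]
ft_force: [1.0, 0.4, -0.1]
opening: 0.477
```

```bash
python3 -c "
from h import *
s=ctrl.state();print(levc(s),s['ft_force'])"
```

```text
(np.float64(2.612), np.float64(0.52)) [ 0.9599652   0.44531982 -0.06940812]
```

Lever at about 2.61. Back off slightly so neither finger touches the arm, then lift out and retreat for a check.

Emit:
drive_tool(increments=[{"travel": [0, 0.007, 0], "roll": 0}, {"travel": [-0.02, 0.007, 0], "roll": 0}, {"travel": [-0.07, 0.007, 0], "roll": 0}, {"travel": [-0.12, 0.007, 0], "roll": 0}, {"travel": [-0.12, 0.007, -0.06], "roll": 0}])

```text
t: 20.7
position: [0.3501, 0.2901, 0.1903]
eef_rot: [0.439, 1.564, 0.6]
ft_force: [-0.4, 0.5, -0.7]
opening: 0.474
```

```bash
python3 -c "
from h import *
s=ctrl.state();print(s['position'],go(s,[.28,.46,.2]))"
```

```text
[0.35011458 0.29009748 0.1902759 ] [-0.00946732  0.17898015 -0.04188021]
```

Emit:
drive_tool(increments=[{"travel": [-0.01, 0.045, -0.01], "roll": 0}, {"travel": [-0.01, 0.09, -0.02], "roll": 0}, {"travel": [-0.01, 0.135, -0.03], "roll": 0}, {"travel": [-0.01, 0.178, -0.04], "roll": 0}, {"travel": [-0.01, 0.178, -0.04], "roll": 0}])

```text
t: 21.32
position: [0.2776, 0.4596, 0.1962]
eef_rot: [-2.505, 1.57, -2.339]
ft_force: [-0.3, -0.2, -0.4]
opening: 0.479
```

```bash
python3 -c "
from h import *
s=ctrl.state();print(s['t'],s['position'],s['ft_force'])
t=ctrl.snapshot('top')[:,:,::-1].copy();c=ctrl.snapshot('scene')[:,:,::-1]
print(proj('top',[V(0,.058,.083),*[V(.08*np.sin(1.3-a),.058+.08*np.cos(1.3-a),.083) for a in(2.4,2.5,2.6)]]).round(1))
cv2.imwrite('pics/f.png',np.hstack([cv2.resize(t[135:255,180:340],None,fx=2.5,fy=3,interpolation=2),cv2.resize(c[135:255,190:350],None,fx=2.5,fy=3,interpolation=2)]))"
```

```text
21.325 [0.27760359 0.45959092 0.19623415] [-0.31625689 -0.15139238 -0.3505338 ]
[[221.4 194.6]
 [209.5 232.3]
 [213.3 233.2]
 [217.3 233.8]]
```

View pics/f.png

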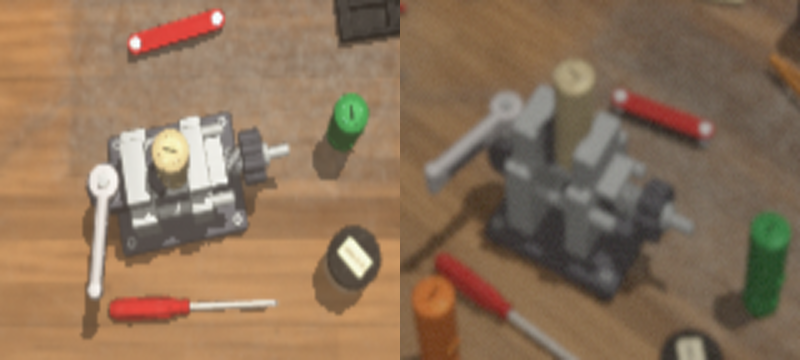

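The lever tip is at (94,292) in the crop, which is full-frame (217.6,232.3) against (217.3,233.8) predicted for 2.6 rad, so it is closed. The cylinder stands upright between the jaws and the other things are where they were.

```bash
python3 -c "
from workcell import ctrl
print(ctrl.finish_job())"
```

```text
the job is handed in; nothing more can be done
None
```

The cylinder is clamped upright in the vise with the lever fully closed, and I handed the job in at about 21 s.

- **Nut:** I pushed its rim with one finger. The first five strokes made no net progress, apparently because lifting the finger turned the nut back, so I used a wider retreat from then on. With the lever left near straight out, I stopped soon after it began to swing back, which showed the work was nipped.
- **Lever feel:** The push passed 3 N at about 1.31 rad, inside the 1.15 to 1.45 window. It read about 6.8 N near 1.9 rad and faded to about 0.5 N at 2.61 rad.
- **Last check:** The final pictures show the lever staying at about 2.6 rad with the arm clear. The cylinder is upright between the jaws, and the hex keys, screwdriver, jar and the green and orange look-alikes look where they were.
- **One disagreement:** From the push forces I work out the first nip at about 1.1 rad, the upper edge of the stated range. The lever's swing-back suggested 0.86 to 0.97. I went by the 3 N point and did not turn the nut further.
- **Highest force:** The wrist force briefly reached about 42 N as a finger came down on the nut rim; I saw no sign of the arm or gripper body touching anything.

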